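Free the jammed cover, load the capstans and start the demagnetiser

TASK

The long grey cover has jammed crooked under the rim of the demagnetiser: turn it square to free its corners, lift it out and lay it flat, handle up, on the cork mat, lengthwise and wholly on it. Then stand every capstan shaft upright, foot down, in its own bay of the demagnetiser, and after that press the long start bar at its middle, fully down, so that both ends travel evenly, hold it about a second and let it spring back. Leave the jar and the function lever that stand among the shafts where they are; anything knocked astray on the way is to be put right.

Things in the scene. Friction and masses are not known exactly. Their poses are not given: they have to be found in the camera images.
- station: Bench demagnetiser fixed on the desk, grey box 210 (x) by 240 (y) mm; origin: centre of the underside; x points away from its start bar, y along the bar and the row of bays. Rear part, x -33 to 103 mm: rim top 85 mm high, rim 5 mm thick, mouth in it 74 (x) by 208 (y) mm, centred at x 35, y 0. Under the rim a recess 124 by 208 by 14 mm, its ledge 66 mm high. Low front part 45 mm high, carries the bar
- bay0 (a point): centre of the floor of the bay at station y = -75 mm, x = 35 mm; axes as the station's. The four bays are wells in the ledge, 50 (x) by 46 (y) mm, floor 6 mm above the desk, 4 mm walls between, open upwards through the mouth
- bay1 (a point): centre of the floor of the bay at station y = -25 mm
- bay2 (a point): centre of the floor of the bay at station y = 25 mm
- bay3 (a point): centre of the floor of the bay at station y = 75 mm
- bar_mid (a point): middle of the top face of the long black start bar (200 along station y, 26 wide, 12 mm thick) in front of the rim, at station x = -70, y = 0 mm; 70 mm above the desk when up
- start_bar (a joint): downward travel of the start bar, m: 0 up, 0.010 fully down. Springs: starts to yield at about 2 N, fully down at about 10 N; springs back when let go
- bar_rock (a joint): rocking of the start bar about its middle, rad, 0 level; positive when the station +y end is higher. Pressing 10 N off centre by 10 mm rocks it about 0.02
- cover: grey plastic cover, plate 58 (x) by 196 (y) by 8 mm, with an upright handle rib 14 thick (x), 70 long (y), up to 48 mm above the underside; 180 g. Origin: centre of the underside. At the start it lies on the ledge, turned about 0.27 rad from the station, two corners caught beneath the rim; it comes out only when square with the mouth (within 0.07 rad) and centred in it
- mat: brown cork mat fixed on the desk, 260 (x) by 130 (y) by 4 mm. Origin: centre of its underside
- capstan0: capstan shaft standing on the desk: heavy steel foot 38 mm in diameter and 26 high, light chrome shaft 14 mm in diameter above it, 130 mm high in all, 260 g. Origin: centre of the foot's underside, z along the shaft to its top. Three or four of the four are present
- capstan1: capstan shaft standing on the desk: heavy steel foot 38 mm in diameter and 26 high, light chrome shaft 14 mm in diameter above it, 130 mm high in all, 260 g. Origin: centre of the foot's underside, z along the shaft to its top. Three or four of the four are present
- capstan2: capstan shaft standing on the desk: heavy steel foot 38 mm in diameter and 26 high, light chrome shaft 14 mm in diameter above it, 130 mm high in all, 260 g. Origin: centre of the foot's underside, z along the shaft to its top. Three or four of the four are present
- capstan3: capstan shaft standing on the desk: heavy steel foot 38 mm in diameter and 26 high, light chrome shaft 14 mm in diameter above it, 130 mm high in all, 260 g. Origin: centre of the foot's underside, z along the shaft to its top. Three or four of the four are present
- jar: bystander: small glass jar, 44 mm in diameter, 60 high; origin at the centre of its underside
- lever_knob: bystander: black bakelite function lever, about 38 by 63 mm, 26 high; origin under its round hub, arm to +y
Things that resemble listed ones, but are neither listed nor needed, are in the scene too. What is shaped like the capstan0 but blue, purple or yellow is not meant.

How it is judged:
On the way, in this order (a step that is already met when the one before it is completed fails the run):
1. the cover is freed and lifted out of the demagnetiser (z of cover in the frame of station above 0.095 m), for 0.1 s.
2. every capstan shaft present stands in a bay (x of capstan0 in the frame of station between 0.018 and 0.052 m and y of capstan0 in the frame of station between -0.098 and 0.098 m and z of each of capstan0, capstan1, capstan2, capstan3 in the frame of station below 0.014 m and angle between each of capstan0, capstan1, capstan2, capstan3's own z axis and vertical below 0.15 rad and x of capstan1 in the frame of station between 0.018 and 0.052 m and y of capstan1 in the frame of station between -0.098 and 0.098 m and x of capstan2 in the frame of station between 0.018 and 0.052 m and y of capstan2 in the frame of station between -0.098 and 0.098 m and x of capstan3 in the frame of station between 0.018 and 0.052 m and y of capstan3 in the frame of station between -0.098 and 0.098 m), for 0.2 s.
3. the start bar is fully down and level (value of joint start_bar above 0.0085 m and value of joint bar_rock between -0.035 and 0.035 rad), for 0.3 s.
At the end, for the whole second after the job is handed in: Every capstan shaft present stands upright (within 0.15 rad) on the floor of a bay, at rest; the cover lies flat, handle up, on the mat, its centre within 40 mm of the mat's centre along each mat axis and its length within 0.40 rad of the mat's; the start bar has sprung back up (all of step 2 and x of cover in the frame of mat between -0.04 and 0.04 m and y of cover in the frame of mat between -0.04 and 0.04 m and angle between the y axis of cover and the x axis of mat, either way round below 0.4 rad and height (world z) of cover below 0.009 m and angle between cover's own z axis and vertical below 0.05 rad and value of joint start_bar below 0.002 m and linear speed of each of cover, capstan0, capstan1, capstan2, capstan3 below 0.02 m/s); the robot touches nothing.
It fails at once if the start bar is racked: one end far ahead of the other (rocked over 0.08 rad) (value of joint bar_rock above 0.08 rad or value of joint bar_rock below -0.08 rad).
It fails at once if a bystander is moved more than 50 mm (distance of any of jar, lever_knob from where it was at the start of the episode above 0.05 m).
Of capstan0, capstan1, capstan2, capstan3 only 3 to 4 are there at a start; the rules pass over those that are not, and their reading is None.
At some moment in a run one of cover, capstan0, capstan1, capstan2, capstan3 may be knocked a few centimetres aside while the robot is not near it.
It also fails if it takes over 210 s, if anything falls off the work surface, if the arm or the gripper's body presses on something with over 40 N, if the wrist force passes 120 N, or if a joint passes its speed limit or range.

ROBOT

A 7-joint arm with a two-finger parallel gripper is mounted at the origin on the work surface. World frame = base frame: x ahead of the robot, y to its left, z up, the work surface at z = 0. Lengths are in m, angles in rad, forces in N, time in s.
With the tool pointing down it reaches from about 0.425 to 1.025 m from the base axis. Payload 3.6 kg.
Tool frame: the origin (TCP) lies on the centre line of the jaws, within the pads' length; the fingertips stand 19 mm ahead of it and the grasp point (between the pads) is the TCP; z points along the fingers, y is the line along which they close (so a half turn about z gives the same grasp; the last joint's range is limited). The gripper opens to 85 mm and grips with 20 to 120 N. Pads are 22 mm wide; open, the fingers measure 114 mm over their backs; the gripper's body (76 mm by 85 mm) begins 54 mm behind the grasp point. The pads swing forward as they close: fully open they stand 13 mm farther back than shut.
Start: joints at [1.069, 0.591, 0.048, 1.609, -0.033, 0.943, -0.034], TCP at [0.288, -0.666, 0.25] pointing down, gripper open.
Joint ranges: [-2.69, 2.69], [-0.47, 2.24], [-1.27, 1.36], [0.19, 2.51], [-1.53, 4.68], [0.08, 2.07], [-3.09, 3.09]. Speed limits (rad/s): [2.57, 2.57, 3.14, 3.14, 3.14, 3.14, 3.14].

INTERFACE

Orientations are given as a 3x3 rotation matrix whose columns are the frame's x, y, z axes.
In Python, from cell import observe, grab_frame, camera_params, close_job, trace, spot_point gives the robot as it stands. The module is installed in compiled form; this text tells all that it offers.
- The arm moves only by the tool play_rows, never from a script. Its argument "moves" is a list of rows, each a list of 3 entries, a list of its own where there are three numbers: the shift along the world's x, y, z in m, then the turn about the world's z in rad, then the finger opening in m, from 0 to 0.0854. In form: [[[x, y, z], roll, claw], ...]. A call has 1 to 10 rows; each row is the pose to reach, as a shift and turn from the pose commanded when the call began; what a row does not reach only later rows make up. A row lasts 1/8 s, in which the tool goes at most 62.5 mm and 10.7 degrees, less where a joint would pass 70% of its speed; a pose out of reach is approached as far as the arm can. A call with a gripper value outside its range is refused whole. The fingers move at their own pace and stop on an object; the grip force is fixed at half the most. Time passes only in rows, so rows that repeat a pose let the fingers close. It gives the time, the measured TCP pose, the force, the opening and the grip force at its end, in the units of the state.
- observe(): the state, without advancing time (a new reading comes with each control period).
- grab_frame(name): name is "scene" or "top" or "wrist"; returns the picture (480x640x3 uint8, red, green, blue); there is no depth.
- camera_params(name): a dict with "intrinsics" (3x3 intrinsics, pixels), "xyz" and "orientation" of the camera in the world. Camera axes: x right, y down, z forward; pixel columns grow to the right and rows downward; lengths in m; the calibration is good to about 2 mm. A picture is of the moment at which its call begins: read the wrist's pose just before it. camera_params takes no time and is no camera call; for the wrist camera it gives the pose at the moment of the call.
- close_job(): hands the job in; it is judged then, once.
Trained networks look in the newest picture that a camera, given by its name, has taken for a name from the list of things; names that differ only in an ending like _2 or _b are one class to them, and where a whole thing is asked for, a point or a joint stands for the part that bears it (a point fixed in the world has none). Each returns a list of dicts, best first, with "conf" (0 to 1); they miss things now and then, are a little off and sometimes report something else, mostly with a low value. They report only what shows in the picture. A call takes as long as a camera call. They do not tell look-alikes from the thing itself.
- trace(camera, name): "pixels" (480x640 bool, what is visible of it).
- spot_point(camera, name): "point" ([x, y, z] in m, in world coordinates, good to about 4 mm: a listed point, or the origin of a listed thing).
The state is a dict: "clock": time; "qpos": joint angles; "joint_vel": joint speeds; "joint_torque": joint torques, N m; "eef_pos": TCP position; "orientation": TCP orientation; "force": force on the tool from outside, world axes, zero at the start; "ft_torque": the same for the moment, N m; "opening": opening from 0.0 (shut) to 1.0 (fully open); "grasp_force": force on a finger pad.
Only numpy, scipy, OpenCV 4.12 (cv2) and the standard library are available. Lean on these libraries where they do the work, as an engineer would, in place of code of your own. Each camera call takes 0.05 s, during which the arm holds its last target. There are 200 camera calls.

## Working session

There is one attempt and no reset: what is moved stays moved. The work goes in short steps, Python scripts to look and compute and a tool call to move; the robot and the scene stay as the last step left them, time stands still between calls to the robot, and variables do not carry over. Pictures are saved under pics/ and viewed, at most 14 in all, crops included, and the job is handed in when it is done.

Besides the shell and the picture viewer there is one more tool, called after "Request:" as name(argument=value, ...), one argument or row to a line, values as JSON. play_rows: Moves the arm, as the interface text tells. Its arguments: {"type":"object","properties":{"moves":{"type":"array","items":{"type":"array"}}},"required":["moves"]}

```bash
mkdir -p pics
cat > h.py <<'E'
import numpy as np, cv2
from cell import *
def save(cam,fn,crop=None,scale=1):
    im=grab_frame(cam)[:,:,::-1].copy()
    if crop: im=im[crop[1]:crop[3],crop[0]:crop[2]]
    if scale!=1: im=cv2.resize(im,None,fx=scale,fy=scale,interpolation=cv2.INTER_CUBIC)
    cv2.imwrite('pics/'+fn,im)
def proj(cam,p):
    c=camera_params(cam);R=np.array(c['orientation']);q=R.T@(np.array(p)-np.array(c['xyz']))
    u=np.array(c['intrinsics'])@q;return u[:2]/u[2]
def back(cam,uv,z):
    c=camera_params(cam);R=np.array(c['orientation']);d=R@np.linalg.inv(np.array(c['intrinsics']))@np.array([uv[0],uv[1],1.])
    o=np.array(c['xyz']);return o+d*(z-o[2])/d[2]
E
python3 - <<'E'
from h import *
np.set_printoptions(precision=3,suppress=True)
for c in('scene','top'):
    save(c,c+'0.png')
    p=camera_params(c);print(c,p['xyz'])
    for n in['station','bay0','bay3','bar_mid','cover','mat','capstan0','jar','lever_knob']:
        for r in spot_point(c,n)[:6]: 
            print(n,round(r['conf'],2),np.array(r['point']),proj(c,r['point']).round())
print(observe())
E
```

```text
scene [1.26  0.268 0.959]
station 0.64 [ 0.567 -0.241  0.001] [226. 224.]
station 0.6 [ 0.689 -0.059 -0.003] [279. 295.]
bay0 0.92 [ 0.612 -0.169  0.011] [246. 246.]
bay0 0.84 [ 0.597 -0.269  0.006] [207. 229.]
bay0 0.84 [ 0.607 -0.214  0.013] [227. 238.]
bay0 0.43 [ 0.603 -0.247  0.065] [211. 215.]
bay3 0.92 [ 0.612 -0.169  0.011] [246. 246.]
bay3 0.84 [ 0.597 -0.269  0.006] [207. 229.]
bay3 0.84 [ 0.607 -0.214  0.013] [227. 238.]
bay3 0.43 [ 0.603 -0.247  0.065] [211. 215.]
bar_mid 0.8 [ 0.502 -0.235  0.068] [239. 183.]
cover 0.62 [ 0.601 -0.247  0.069] [211. 213.]
mat 0.73 [ 0.6   -0.249  0.065] [210. 214.]
mat 0.6 [0.579 0.26  0.004] [453. 301.]
mat 0.46 [ 0.693  0.041 -0.002] [326. 313.]
mat 0.21 [ 0.471 -0.055  0.001] [323. 218.]
capstan0 0.91 [ 0.69   0.041 -0.001] [326. 311.]
capstan0 0.87 [0.738 0.111 0.003] [352. 343.]
capstan0 0.86 [ 0.557 -0.059 -0.001] [306. 246.]
capstan0 0.77 [ 0.446  0.058 -0.003] [376. 225.]
capstan0 0.71 [ 0.77  -0.08   0.003] [250. 324.]
capstan0 0.66 [ 0.665  0.114 -0.003] [367. 314.]
jar 0.94 [ 0.564  0.059 -0.001] [358. 265.]
jar 0.61 [ 0.692  0
[... 1057 characters left out ...]
. 181.]
jar 0.78 [0.564 0.059 0.001] [276. 269.]
lever_knob 0.68 [ 0.561 -0.062 -0.001] [336. 271.]
lever_knob 0.64 [ 0.686 -0.057  0.   ] [333. 209.]
{'clock': 1.0, 'qpos': array([ 1.069,  0.591,  0.048,  1.609, -0.033,  0.943, -0.034]), 'joint_vel': array([ 0.   ,  0.   ,  0.   , -0.001,  0.001,  0.002,  0.   ]), 'joint_torque': array([  0.   , -54.866,   1.546, -19.854,   0.009,   0.002,  -0.   ]), 'eef_pos': array([ 0.288, -0.666,  0.25 ]), 'orientation': array([[ 0.918,  0.397, -0.   ],
       [ 0.397, -0.918, -0.   ],
       [-0.   , -0.   , -1.   ]]), 'force': array([0.173, 0.892, 0.848]), 'ft_torque': array([ 0.072,  0.007, -0.015]), 'grasp_force': 0.0, 'opening': 1.0015976822636188}
```

View pics/scene0.png

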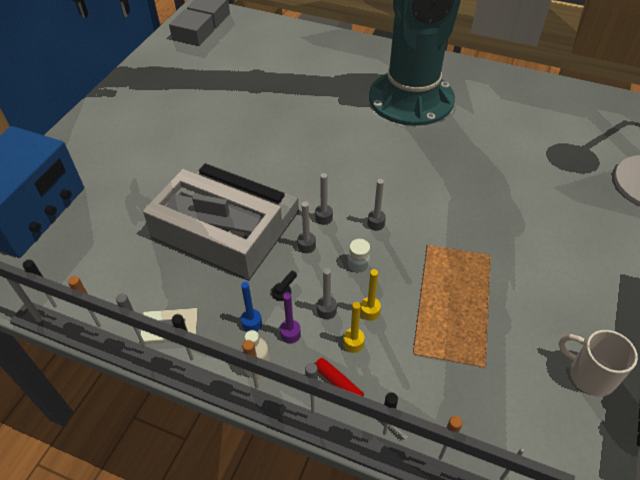

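View pics/top0.png

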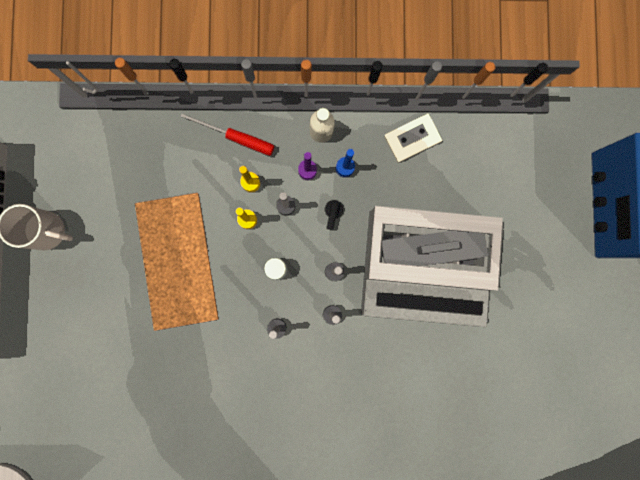

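The four steel capstans are at scene pixels (326,311), (306,246), (376,225) and (324,218). The look-alikes are blue (250,324), purple (290,335), yellow (352,343) and yellow (371,312). The cover is in the box at (211,213), and the mat at (453,301). I'll move above the cover and check with a close wrist view.

Request:
play_rows(
  moves=[
    [[0.313, 0.418, 0.05], 1.35, 0.0854],
    [[0.313, 0.418, 0.05], 1.35, 0.0854],
    [[0.313, 0.418, 0.05], 1.35, 0.0854],
    [[0.313, 0.418, 0.05], 1.35, 0.0854],
    [[0.313, 0.418, 0.05], 1.35, 0.0854],
    [[0.313, 0.418, 0.05], 1.35, 0.0854],
    [[0.313, 0.418, 0.05], 1.35, 0.0854],
    [[0.313, 0.418, 0.05], 1.35, 0.0854],
    [[0.313, 0.418, 0.05], 1.35, 0.0854],
    [[0.313, 0.418, 0.05], 1.35, 0.0854],
  ],
)

```text
clock: 2.25
eef_pos: [0.6016, -0.2457, 0.3005]
orientation: [[-0.189, 0.982, 0.001], [0.982, 0.189, 0.0], [0.0, 0.001, -1.0]]
force: [-0.8, -1.7, -0.0]
opening: 0.997
grasp_force: 0.0
```

Run:
```python
from h import *
np.set_printoptions(precision=3,suppress=True)
s=observe();print(s['eef_pos'],s['orientation'],s['qpos'])
save('wrist','w0.png')
print(camera_params('wrist'))
m=trace('wrist','cover')
print([(r['conf'],r['pixels'].sum()) for r in m])
for n in('cover','station','bay0','bar_mid'): print(n,[(round(r['conf'],2),r['point']) for r in spot_point('wrist',n)[:4]])
cnt=np.argwhere(m[0]['pixels'])[:,::-1]
print(cv2.minAreaRect(cnt.astype(np.float32)))
im=grab_frame('top');
for n in('mat',):
    for r in trace('top',n)[:2]:
        c=np.argwhere(r['pixels'])[:,::-1]; b=cv2.minAreaRect(c.astype(np.float32));print(n,r['conf'],b,[back('top',q,0.004) for q in cv2.boxPoints(b)],back('top',b[0],.004))
```

```text
[ 0.602 -0.246  0.301] [[-0.189  0.982  0.001]
 [ 0.982  0.189  0.   ]
 [ 0.     0.001 -1.   ]] [ 0.572  0.466 -0.362  1.728  0.192  0.982  0.329]
{'intrinsics': array([[355.317,   0.   , 323.192],
       [  0.   , 355.317, 241.735],
       [  0.   ,   0.   ,   1.   ]]), 'xyz': array([ 0.585, -0.17 ,  0.424]), 'orientation': array([[ 0.983,  0.177,  0.057],
       [ 0.186, -0.933, -0.309],
       [-0.002,  0.314, -0.949]])}
[(0.61, np.int64(10372))]
cover [(0.69, [0.6039, -0.248, 0.0647])]
station [(0.58, [0.5655, -0.2383, 0.0007]), (0.47, [0.4994, -0.2352, 0.0726])]
bay0 [(0.85, [0.6004, -0.3162, 0.0014])]
bar_mid [(0.96, [0.498, -0.2353, 0.0704])]
((325.6511535644531, 199.4317169189453), (59.730159759521484, 192.87786865234375), 3.674499750137329)
mat 0.92 ((175.38690185546875, 261.9181213378906), (130.93463134765625, 67.06697082519531), 80.90972137451172) [array([0.696, 0.35 , 0.004]), array([0.718, 0.217, 0.004]), array([0.459, 0.171, 0.004]), array([0.438, 0.302, 0.004])] [0.577 0.26  0.004]
mat 0.6 ((285.20001220703125, 205.6000213623047), (18.782970428466797, 19.677396774291992), 26.56505012512207) [array([0.682, 0.067, 0.004]), array([0.718, 0.049, 0.004]), array([0.701, 0.015, 0.004]), array([0.665, 0.033, 0.004])] [0.692 0.041 0.004]
```

View pics/w0.png

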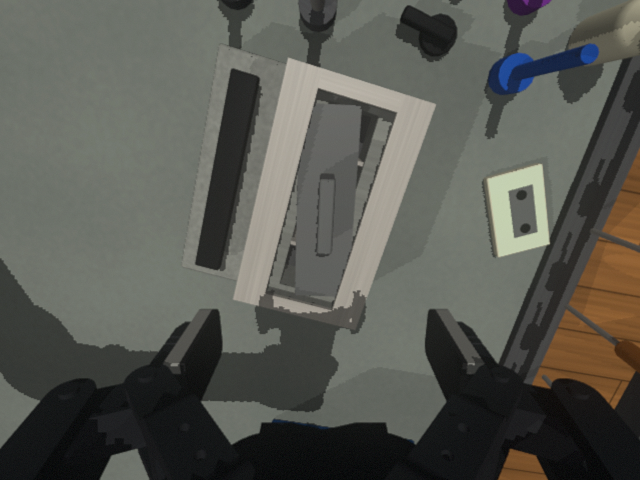

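The wrist view shows the cover crooked in the mouth: its handle top runs from about (327,175) to (324,255) and the bar from (245,72) to (209,268). The rim's outer corners are at (288,58), (436,102) and (235,300).

Run:
```python
from h import *
np.set_printoptions(precision=4,suppress=True)
def seg(a,b,z):
    A,B=back('wrist',a,z),back('wrist',b,z);d=A-B
    print((A+B)/2, np.linalg.norm(d),'yaw',np.arctan2(-d[0],d[1]))
seg((327,175),(324,255),.114)
seg((245,72),(209,268),.07)
seg((288,58),(235,300),.085)
seg((301,232),(436,102),.085) if 0 else None
for q in((288,58),(436,102),(235,300),(318,88),(396,110)):print(q,back('wrist',q,.085))
# refined white rim mask
im=grab_frame('wrist');
# station frame predicted
for yaw in(-.08,):
  c,s=np.cos(yaw),np.sin(yaw);R=np.array([[c,-s],[s,c]])
  o=np.array([.567,-.240])
  for p in((-33,120),(103,120),(-33,-120),(-2,104),(72,104)):
    q=o+R@(np.array(p)/1000);print(p,q,proj('wrist',[*q,.085]))
```

```text
[ 0.6007 -0.2472  0.114 ] 0.07377327228593945 yaw 0.14984806552660257
[ 0.4984 -0.2381  0.07  ] 0.19857210651683363 yaw -0.08032522660296605
[ 0.5347 -0.2423  0.085 ] 0.23966298032987052 yaw -0.08366203554858309
(288, 58) [ 0.5447 -0.1229  0.085 ]
(436, 102) [ 0.6794 -0.1336  0.085 ]
(235, 300) [ 0.5247 -0.3617  0.085 ]
(318, 88) [ 0.5743 -0.1415  0.085 ]
(396, 110) [ 0.6461 -0.1465  0.085 ]
(-33, 120) [ 0.5437 -0.1177] [287.3969  51.7362]
(103, 120) [ 0.6793 -0.1286] [437.0148  96.6877]
(-33, -120) [ 0.5245 -0.357 ] [234.9041 296.3262]
(-2, 104) [ 0.5733 -0.1362] [317.6709  81.8359]
(72, 104) [ 0.6471 -0.1421] [397.9085 105.544 ]
```

Request:
play_rows(
  moves=[
    [[0, -0.001, -0.06], 0, 0.045],
    [[0, -0.001, -0.12], 0, 0.045],
    [[0, -0.001, -0.17], 0, 0.045],
    [[0, -0.001, -0.19], 0, 0.045],
    [[0, -0.001, -0.19], 0, 0.045],
    [[0, -0.001, -0.19], 0, 0.0],
    [[0, -0.001, -0.19], 0, 0.0],
    [[0, -0.001, -0.19], 0, 0.0],
    [[0, -0.001, -0.19], 0, 0.0],
  ],
)

```text
clock: 3.82
eef_pos: [0.6028, -0.2491, 0.113]
orientation: [[-0.186, 0.983, 0.005], [0.983, 0.186, -0.002], [-0.003, 0.005, -1.0]]
force: [0.5, -1.1, 7.0]
opening: 0.146
grasp_force: 61.8
```

Request:
play_rows(
  moves=[
    [[0, 0, 0.004], 0, 0],
    [[0, 0.001, 0.005], 0, 0],
    [[0, 0.001, 0.005], -0.07, 0],
    [[0, 0.001, 0.005], -0.14, 0],
    [[0, 0.001, 0.005], -0.21, 0],
    [[0, 0.001, 0.005], -0.27, 0],
    [[0, 0.001, 0.005], -0.27, 0],
    [[0, 0.001, 0.005], -0.27, 0],
  ],
)

```text
clock: 4.82
eef_pos: [0.6001, -0.2474, 0.115]
orientation: [[0.082, 0.997, -0.001], [0.997, -0.082, 0.0], [0.0, -0.001, -1.0]]
force: [-0.5, -0.7, -1.3]
opening: 0.143
grasp_force: 60.5
```

Run:
```python
from h import *
s=observe();print(s['eef_pos'],s['orientation'][:2,1],s['force'],s['ft_torque'],s['opening'])
save('wrist','w1.png')
for n in('cover',): print(n,[(round(r['conf'],2),r['point']) for r in spot_point('wrist',n)[:4]])
```

```text
[ 0.60013418 -0.24737438  0.11499337] [ 0.99664122 -0.08188737] [-0.54276743 -0.73895731 -1.31473066] [ 8.69365206e-05  8.07274075e-03 -2.77502225e-02] 0.1425311972153652
cover [(0.58, [0.6061, -0.245, 0.0664])]
```

View pics/w1.png

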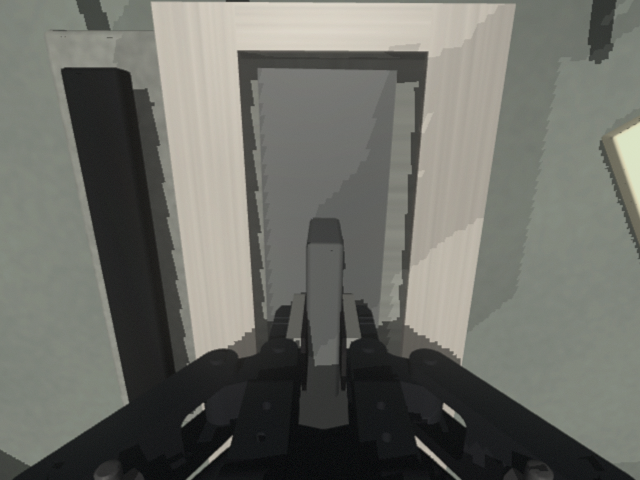

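Run:
```python
from h import *
for q,z in(((258,69),.078),((398,70),.078),((239,52),.085),((428,52),.085)):print(back('wrist',q,z))
```

```text
[ 0.58172012 -0.1439465   0.078     ]
[ 0.63900586 -0.14906868  0.078     ]
[ 0.57630558 -0.13844574  0.085     ]
[ 0.64928855 -0.14449707  0.085     ]
```

Request:
play_rows(
  moves=[
    [[0.0025, 0.0, 0], 0, 0],
    [[0.0025, 0.0, 0.005], 0, 0],
    [[0.0025, 0.0, 0.012], 0, 0],
    [[0.0025, 0.0, 0.02], 0, 0],
    [[0.0025, 0.0, 0.03], 0, 0],
    [[0.0025, 0.0, 0.06], 0, 0],
    [[0.0025, 0.0, 0.12], 0, 0],
  ],
)

```text
clock: 5.8
eef_pos: [0.6009, -0.247, 0.2343]
orientation: [[0.083, 0.997, -0.006], [0.997, -0.083, 0.002], [0.002, -0.006, -1.0]]
force: [2.1, -0.9, -2.3]
opening: 0.145
grasp_force: 60.5
```

Request:
play_rows(
  moves=[
    [[-0.023, 0.507, 0], -1.315, 0],
    [[-0.023, 0.507, 0], -1.315, 0],
    [[-0.023, 0.507, 0], -1.315, 0],
    [[-0.023, 0.507, 0], -1.315, 0],
    [[-0.023, 0.507, 0], -1.315, 0],
    [[-0.023, 0.507, 0], -1.315, 0],
    [[-0.023, 0.507, 0], -1.315, 0],
    [[-0.023, 0.507, 0], -1.315, 0],
    [[-0.023, 0.507, 0], -1.315, 0],
    [[-0.023, 0.507, 0], -1.315, 0],
  ],
)

```text
clock: 7.05
eef_pos: [0.5796, 0.2603, 0.2356]
orientation: [[0.985, 0.174, -0.0], [0.174, -0.985, 0.0], [-0.0, -0.0, -1.0]]
force: [0.3, -1.2, -3.0]
opening: 0.15
grasp_force: 60.5
```

Run:
```python
from h import *
s=observe();print(s['eef_pos'],s['orientation'],s['qpos'])
save('top','t1.png')
print([(round(r['conf'],2),r['point']) for r in spot_point('top','cover')[:3]])
print([(round(r['conf'],2),r['point']) for r in spot_point('top','capstan0')])
```

```text
[0.57956505 0.26026972 0.23560772] [[ 9.84689033e-01  1.74320118e-01 -7.12408689e-05]
 [ 1.74320119e-01 -9.84689035e-01  1.03204238e-05]
 [-6.83510450e-05 -2.25811249e-05 -9.99999997e-01]] [-0.52164581  0.49388653  0.03998728  1.83377004 -0.02611499  0.81449821
 -1.86408972]
[(0.77, [0.5844, 0.2607, 0.187]), (0.7, [0.6899, 0.0337, -0.002])]
[(0.91, [0.7641, -0.0037, -0.0007]), (0.89, [0.6587, 0.1194, -0.0012]), (0.76, [0.4453, 0.055, 0.0007]), (0.75, [0.5589, -0.0597, -0.0028]), (0.66, [0.7428, 0.1148, 0.0042]), (0.64, [0.771, -0.0799, -0.0028]), (0.62, [0.6942, 0.0363, -0.0024]), (0.55, [0.471, -0.0557, 0.0009])]
```

View pics/t1.png

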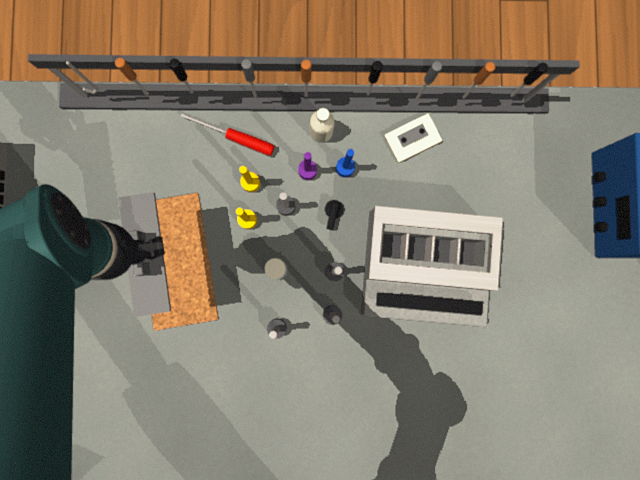

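The cover hangs over the mat, parallel to it, and the four bays are empty. Lowering now.

Request:
play_rows(
  moves=[
    [[0, 0, -0.06], 0, 0],
    [[0, 0, -0.12], 0, 0],
    [[0, 0, -0.16], 0, 0],
    [[0, 0, -0.17], 0, 0],
    [[0, 0, -0.175], 0, 0],
    [[0, 0, -0.178], 0, 0],
    [[0, 0, -0.178], 0, 0],
  ],
)

```text
clock: 8.07
eef_pos: [0.581, 0.2598, 0.0587]
orientation: [[0.985, 0.172, 0.002], [0.172, -0.985, 0.001], [0.002, -0.001, -1.0]]
force: [-0.4, -0.0, -2.3]
opening: 0.151
grasp_force: 60.4
```

Request:
play_rows(
  moves=[
    [[0, 0, -0.002], 0, 0],
    [[0, 0, -0.004], 0, 0],
    [[0, 0, -0.006], 0, 0],
    [[0, 0, -0.007], 0, 0],
    [[0, 0, -0.007], 0, 0],
  ],
)

```text
clock: 8.7
eef_pos: [0.58, 0.2595, 0.051]
orientation: [[0.985, 0.172, -0.0], [0.172, -0.985, 0.0], [-0.0, -0.0, -1.0]]
force: [-1.7, -1.1, 5.1]
opening: 0.146
grasp_force: 61.5
```

Request:
play_rows(
  moves=[
    [[0, 0, 0], 0, 0.045],
    [[0, 0, 0], 0, 0.045],
    [[0, 0, 0.06], 0, 0.045],
    [[0, 0, 0.12], 0, 0.045],
    [[-0.05, -0.07, 0.18], 0.3, 0.045],
    [[-0.135, -0.204, 0.2], 1.315, 0.045],
    [[-0.135, -0.204, 0.2], 1.315, 0.045],
    [[-0.135, -0.204, 0.2], 1.315, 0.045],
    [[-0.135, -0.204, 0.2], 1.315, 0.045],
    [[-0.135, -0.204, 0.2], 1.315, 0.045],
  ],
)

```text
clock: 9.95
eef_pos: [0.4442, 0.0537, 0.2507]
orientation: [[0.267, 0.964, 0.001], [0.964, -0.267, -0.001], [-0.0, 0.001, -1.0]]
force: [1.1, 0.5, -0.1]
opening: 0.53
grasp_force: 0.0
```

Run:
```python
from h import *
s=observe();print(s['eef_pos'],s['orientation'][:,1],s['qpos'])
save('wrist','w2.png')
print([(round(r['conf'],2),r['point'],proj('wrist',r['point']).round()) for r in spot_point('wrist','capstan0')])
grab_frame('top');print([(round(r['conf'],2),r['point']) for r in spot_point('top','cover')[:2]])
```

```text
[0.4442488  0.05371407 0.25071253] [ 9.63808446e-01 -2.66594247e-01  8.86823190e-04] [-0.01334439  0.25254772 -0.24935952  2.20294975  0.09772206  0.69540981
 -0.60005628]
[(0.96, [0.7627, -0.0026, -0.0012], array([630., 174.])), (0.9, [0.663, 0.1193, -0.0007], array([522.,  80.])), (0.8, [0.7377, 0.112, -0.0007], array([602.,  65.])), (0.77, [0.6919, 0.0397, -0.0013], array([558., 153.])), (0.75, [0.5607, -0.0565, -0.002], array([447., 268.])), (0.7, [0.4785, -0.0541, -0.0031], array([376., 284.])), (0.68, [0.4472, 0.054, 0.0], array([326., 204.]))]
[(0.64, [0.5837, 0.258, 0.0042]), (0.58, [0.468, -0.0548, 0.0018])]
```

View pics/w2.png

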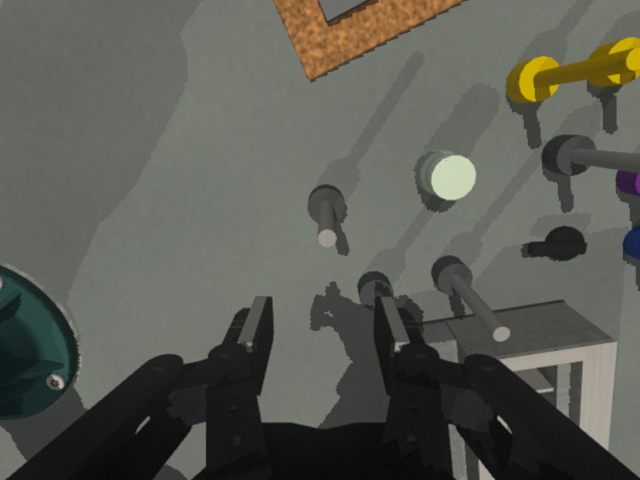

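Steel capstan at (326,204) confirmed grey; grasping.

Request:
play_rows(
  moves=[
    [[0.002, 0.001, -0.06], 0, 0.045],
    [[0.002, 0.001, -0.12], 0, 0.045],
    [[0.002, 0.001, -0.146], 0, 0.045],
    [[0.002, 0.001, -0.146], 0, 0.0],
    [[0.002, 0.001, -0.146], 0, 0.0],
    [[0.002, 0.001, -0.146], 0, 0.0],
    [[0.002, 0.001, -0.146], 0, 0.0],
    [[0.002, 0.001, -0.09], 0, 0.0],
    [[0.002, 0.001, -0.03], 0, 0.0],
    [[0.002, 0.001, 0.01], 0, 0.0],
  ],
)

```text
clock: 11.4
eef_pos: [0.4474, 0.0564, 0.2633]
orientation: [[0.27, 0.963, 0.004], [0.963, -0.27, 0.0], [0.001, 0.003, -1.0]]
force: [0.5, -0.0, -3.4]
opening: 0.143
grasp_force: 59.1
```

Request:
play_rows(
  moves=[
    [[0.151, -0.376, 0], 0.19, 0],
    [[0.151, -0.376, 0], 0.19, 0],
    [[0.151, -0.376, 0], 0.19, 0],
    [[0.151, -0.376, 0], 0.19, 0],
    [[0.151, -0.376, 0], 0.19, 0],
    [[0.151, -0.376, 0], 0.19, 0],
    [[0.151, -0.376, 0], 0.19, 0],
    [[0.151, -0.376, 0], 0.19, 0],
    [[0.151, -0.376, -0.03], 0.19, 0],
    [[0.151, -0.376, -0.05], 0.19, 0],
  ],
)

```text
clock: 12.65
eef_pos: [0.5968, -0.3178, 0.2091]
orientation: [[0.082, 0.997, -0.002], [0.997, -0.082, 0.002], [0.002, -0.002, -1.0]]
force: [-0.0, -0.1, -3.0]
opening: 0.15
grasp_force: 59.0
```

Run:
```python
from h import *
s=observe();print(s['eef_pos'],s['orientation'])
save('wrist','w3.png')
print([(round(r['conf'],2),r['point']) for r in spot_point('wrist','capstan0')])
print([(round(r['conf'],2),r['point']) for r in spot_point('wrist','bay0')])
grab_frame('top')
print([(round(r['conf'],2),r['point']) for r in spot_point('top','bay0')])
```

```text
[ 0.59677262 -0.31777263  0.20909515] [[ 0.08167244  0.99665674 -0.00222783]
 [ 0.99665806 -0.08166871  0.00171475]
 [ 0.00152708 -0.00236043 -0.99999605]]
[(0.8, [0.599, -0.3217, 0.104])]
[(0.86, [0.6076, -0.2184, 0.0066]), (0.76, [0.6047, -0.2704, 0.0036]), (0.72, [0.6092, -0.1677, 0.0072]), (0.6, [0.5996, -0.3205, 0.0029])]
[(0.95, [0.5994, -0.2633, 0.0066]), (0.88, [0.5998, -0.3144, 0.0063]), (0.82, [0.6082, -0.1693, 0.0079]), (0.74, [0.6044, -0.2222, 0.0055])]
```

View pics/w3.png

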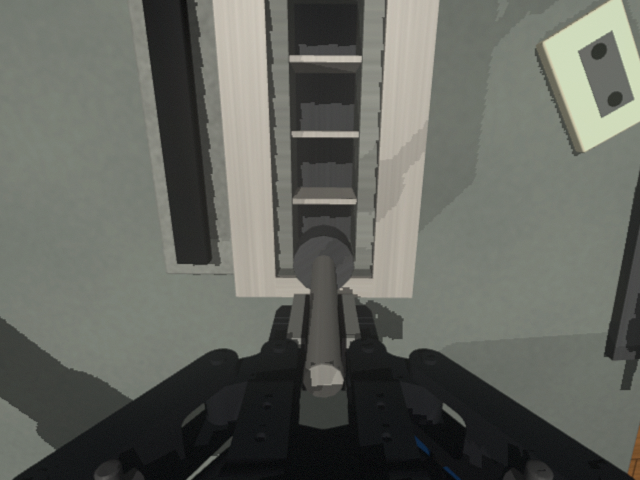

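Run:
```python
from h import *
yh=np.array([.081,.9967]);xh=np.array([.9967,-.081])
o=np.array([.569,-.2432])
for a,b,y in(((293,203),(355,202),-52),((292,137),(358,136),-2),((290,62),(361,60),48)):
    A=back('wrist',a,.066)[:2];B=back('wrist',b,.066)[:2];m=(A+B)/2
    print(m,np.linalg.norm(B-A),'pred',o+xh*.035+yh*y/1000)
# foot ellipse bottom of capstan
for q in((325,262),(294,262),(354,262)):print(back('wrist',q,.13),back('wrist',q,.104))
```

```text
[ 0.60079162 -0.29622604] 0.0476290911606957 pred [ 0.5996725 -0.2978634]
[ 0.60548897 -0.24781674] 0.047868744089309995 pred [ 0.6037225 -0.2480284]
[ 0.6098106  -0.19863491] 0.0484122869214748 pred [ 0.6077725 -0.1981934]
[ 0.59929751 -0.31998689  0.13      ] [ 0.59860845 -0.3302219   0.104     ]
[ 0.58020392 -0.31840333  0.13      ] [ 0.57708873 -0.32843713  0.104     ]
[ 0.61716112 -0.32146844  0.13      ] [ 0.6187419  -0.33189171  0.104     ]
```

Request:
play_rows(
  moves=[
    [[0.001, 0.001, -0.02], 0, 0],
    [[0.001, 0.001, -0.05], 0, 0],
    [[0.001, 0.001, -0.08], 0, 0],
    [[0.001, 0.001, -0.092], 0, 0],
    [[0.001, 0.001, -0.096], 0, 0],
    [[0.001, 0.001, -0.098], 0, 0],
    [[0.001, 0.001, -0.098], 0, 0],
  ],
)

```text
clock: 13.78
eef_pos: [0.5997, -0.3189, 0.1133]
orientation: [[0.083, 0.997, 0.002], [0.997, -0.083, -0.001], [-0.001, 0.002, -1.0]]
force: [0.5, -0.8, -1.9]
opening: 0.146
grasp_force: 59.0
```

Request:
play_rows(
  moves=[
    [[0, 0, -0.003], 0, 0],
    [[0, 0, -0.003], 0, 0],
    [[0, 0, -0.003], 0, 0.045],
    [[0, 0, -0.003], 0, 0.045],
    [[0, 0, 0.06], 0, 0.045],
    [[-0.03, 0.06, 0.12], 0, 0.045],
    [[-0.127, 0.264, 0.14], 0, 0.045],
    [[-0.127, 0.264, 0.14], 0, 0.045],
    [[-0.127, 0.264, 0.14], 0, 0.045],
    [[-0.127, 0.264, 0.14], 0, 0.045],
  ],
)

```text
clock: 15.02
eef_pos: [0.4711, -0.0528, 0.2528]
orientation: [[0.083, 0.997, 0.001], [0.997, -0.083, 0.0], [0.0, 0.001, -1.0]]
force: [1.5, 0.8, 0.3]
opening: 0.526
grasp_force: 0.0
```

Run:
```python
from h import *
s=observe();print(s['eef_pos'],s['orientation'][:,1])
grab_frame('wrist')
print([(round(r['conf'],2),r['point']) for r in spot_point('wrist','capstan0')])
grab_frame('top')
print([(round(r['conf'],2),r['point']) for r in spot_point('top','capstan0')])
```

```text
[ 0.47113744 -0.05276952  0.2527878 ] [ 9.96560347e-01 -8.28654730e-02  8.88336679e-04]
[(0.83, [0.6943, 0.0386, -0.0049]), (0.82, [0.4751, -0.0512, -0.0018]), (0.81, [0.7683, -0.0053, 0.0005]), (0.81, [0.7739, -0.076, 0.0031]), (0.8, [0.6606, 0.1187, -0.0031]), (0.76, [0.7377, 0.1127, -0.0004]), (0.6, [0.4948, -0.236, 0.0716]), (0.56, [0.5593, -0.0559, -0.0003])]
[(0.91, [0.6615, 0.1175, -0.0019]), (0.87, [0.5591, -0.0624, -0.0004]), (0.85, [0.6929, 0.0323, -0.0012]), (0.79, [0.772, -0.0797, -0.0012]), (0.67, [0.7665, -0.0041, -0.0004]), (0.64, [0.6, -0.3198, 0.0092]), (0.59, [0.7408, 0.1113, 0.0017]), (0.51, [0.4709, -0.0536, 0.0023])]
```

Request:
play_rows(
  moves=[
    [[0.001, 0, -0.06], 0, 0.045],
    [[0.001, 0, -0.12], 0, 0.045],
    [[0.001, 0, -0.148], 0, 0.045],
    [[0.001, 0, -0.148], 0, 0.0],
    [[0.001, 0, -0.148], 0, 0.0],
    [[0.001, 0, -0.148], 0, 0.0],
    [[0.001, 0, -0.148], 0, 0.0],
    [[0.001, 0, -0.09], 0, 0.0],
    [[0.001, 0, -0.03], 0, 0.0],
    [[0.001, 0, 0.01], 0, 0.0],
  ],
)

```text
clock: 16.48
eef_pos: [0.4735, -0.0545, 0.2655]
orientation: [[0.083, 0.997, 0.004], [0.997, -0.083, -0.0], [-0.0, 0.004, -1.0]]
force: [1.4, 0.3, -2.2]
opening: 0.147
grasp_force: 59.2
```

Request:
play_rows(
  moves=[
    [[0.131, -0.2165, 0.02], 0, 0],
    [[0.131, -0.2165, 0.02], 0, 0],
    [[0.131, -0.2165, 0.02], 0, 0],
    [[0.131, -0.2165, 0.02], 0, 0],
    [[0.131, -0.2165, 0.02], 0, 0],
    [[0.131, -0.2165, 0.0], 0, 0],
    [[0.131, -0.2165, -0.03], 0, 0],
    [[0.131, -0.2165, -0.052], 0, 0],
    [[0.131, -0.2165, -0.052], 0, 0],
  ],
)

```text
clock: 17.6
eef_pos: [0.6017, -0.2695, 0.2084]
orientation: [[0.082, 0.997, -0.005], [0.997, -0.082, 0.002], [0.002, -0.005, -1.0]]
force: [-0.9, -0.3, -1.7]
opening: 0.147
grasp_force: 59.0
```

Run:
```python
from h import *
s=observe();print(s['eef_pos'],s['orientation'][:,2],s['opening'])
grab_frame('wrist')
print([(round(r['conf'],2),r['point']) for r in spot_point('wrist','capstan0')])
print([(round(r['conf'],2),r['point']) for r in spot_point('wrist','bay0')])
```

```text
[ 0.60168836 -0.26951159  0.20840095] [-0.00532494  0.0022951  -0.99998319] 0.147090404376606
[(0.88, [0.6026, -0.267, 0.0998])]
[(0.97, [0.6011, -0.2698, 0.0072]), (0.93, [0.605, -0.2165, 0.0065]), (0.88, [0.61, -0.1688, 0.0053])]
```

Request:
play_rows(
  moves=[
    [[0.001, -0.0015, -0.02], 0, 0],
    [[0.001, -0.0015, -0.05], 0, 0],
    [[0.001, -0.0015, -0.08], 0, 0],
    [[0.001, -0.0015, -0.092], 0, 0],
    [[0.001, -0.0015, -0.097], 0, 0],
    [[0.001, -0.0015, -0.099], 0, 0],
    [[0.001, -0.0015, -0.099], 0, 0],
  ],
)

```text
clock: 18.62
eef_pos: [0.6057, -0.2728, 0.1122]
orientation: [[0.083, 0.997, 0.002], [0.997, -0.083, -0.001], [-0.0, 0.002, -1.0]]
force: [0.3, -0.7, -2.2]
opening: 0.144
grasp_force: 60.2
```

Request:
play_rows(
  moves=[
    [[0, 0, -0.003], 0, 0],
    [[0, 0, -0.003], 0, 0],
    [[0, 0, -0.003], 0, 0.04],
    [[0, 0, -0.003], 0, 0.04],
    [[0, 0, 0.06], 0, 0.04],
    [[0, 0.03, 0.12], 0, 0.045],
    [[-0.046, 0.212, 0.14], 0, 0.045],
    [[-0.046, 0.212, 0.14], 0, 0.045],
    [[-0.046, 0.212, 0.14], 0, 0.045],
    [[-0.046, 0.212, 0.14], 0, 0.045],
  ],
)

```text
clock: 19.88
eef_pos: [0.5583, -0.054, 0.2523]
orientation: [[0.073, 0.997, 0.001], [0.997, -0.073, 0.003], [0.003, 0.001, -1.0]]
force: [0.6, -0.7, 0.6]
opening: 0.529
grasp_force: 0.0
```

Run:
```python
from h import *
s=observe();print(s['eef_pos'],s['orientation'][:,1])
grab_frame('wrist')
print([(round(r['conf'],2),r['point']) for r in spot_point('wrist','capstan0')])
grab_frame('scene')
print([(round(r['conf'],2),r['point']) for r in spot_point('scene','capstan0')])
```

```text
[ 0.55826576 -0.05398097  0.25227246] [ 9.97333003e-01 -7.29822113e-02  6.91322924e-04]
[(0.97, [0.5616, -0.0571, -0.0009]), (0.97, [0.7392, 0.1131, 0.0019]), (0.9, [0.6066, -0.2706, 0.0048]), (0.85, [0.6591, 0.1193, -0.0035]), (0.8, [0.6942, 0.0402, -0.0021]), (0.62, [0.7654, -0.0036, -0.0018]), (0.56, [0.7677, -0.0784, 0.0028]), (0.22, [0.5675, 0.0527, 0.0017])]
[(0.98, [0.736, 0.1128, -0.0037]), (0.85, [0.764, -0.003, -0.0021]), (0.82, [0.7723, -0.0813, -0.0012]), (0.73, [0.5995, -0.3183, 0.0033]), (0.64, [0.6932, 0.037, -0.0009]), (0.61, [0.5611, -0.0593, -0.0011]), (0.57, [0.6079, -0.2679, 0.0042]), (0.57, [0.663, 0.1136, -0.0019])]
```

Request:
play_rows(
  moves=[
    [[0.001, 0.001, -0.06], 0, 0.045],
    [[0.001, 0.001, -0.12], 0, 0.045],
    [[0.001, 0.001, -0.148], 0, 0.045],
    [[0.001, 0.001, -0.148], 0, 0.045],
    [[0.001, 0.001, -0.148], 0, 0.0],
    [[0.001, 0.001, -0.148], 0, 0.0],
    [[0.001, 0.001, -0.148], 0, 0.0],
    [[0.001, 0.001, -0.148], 0, 0.0],
  ],
)

```text
clock: 21.08
eef_pos: [0.5612, -0.0601, 0.1048]
orientation: [[0.083, 0.997, 0.003], [0.997, -0.083, -0.001], [-0.0, 0.003, -1.0]]
force: [-0.6, -0.9, 7.4]
opening: 0.147
grasp_force: 58.9
```

Request:
play_rows(
  moves=[
    [[0, 0, 0.06], 0, 0],
    [[0, 0, 0.12], 0, 0],
    [[0, 0, 0.16], 0, 0],
    [[0.0465, -0.162, 0.16], 0, 0],
    [[0.0465, -0.162, 0.16], 0, 0],
    [[0.0465, -0.162, 0.16], 0, 0],
    [[0.0465, -0.162, 0.15], 0, 0],
    [[0.0465, -0.162, 0.13], 0, 0],
    [[0.0465, -0.162, 0.105], 0, 0],
    [[0.0465, -0.162, 0.105], 0, 0],
  ],
)

```text
clock: 22.32
eef_pos: [0.6039, -0.2195, 0.2056]
orientation: [[0.081, 0.997, -0.007], [0.997, -0.081, 0.003], [0.002, -0.007, -1.0]]
force: [0.7, 0.8, -3.1]
opening: 0.147
grasp_force: 59.2
```

Run:
```python
from h import *
s=observe();print(s['eef_pos'],s['orientation'][:,2],s['opening'])
grab_frame('wrist')
print([(round(r['conf'],2),r['point']) for r in spot_point('wrist','capstan0')])
print([(round(r['conf'],2),r['point']) for r in spot_point('wrist','bay0')])
```

```text
[ 0.6039189  -0.21952773  0.20564269] [-0.0066932   0.00270965 -0.99997393] 0.14686486081374886
[(0.83, [0.7732, -0.079, 0.0027]), (0.68, [0.5991, -0.217, 0.0989])]
[(0.86, [0.6089, -0.2178, 0.0055]), (0.86, [0.6102, -0.166, 0.0052])]
```

Request:
play_rows(
  moves=[
    [[0, 0.0, -0.01], 0, 0],
    [[0, 0.0, -0.015], 0, 0],
    [[0, 0.0, -0.05], 0, 0],
    [[0, 0.0, -0.08], 0, 0],
    [[0, 0.0, -0.092], 0, 0],
    [[0, 0.0, -0.097], 0, 0],
    [[0, 0.0, -0.099], 0, 0],
    [[0, 0.0, -0.099], 0, 0],
  ],
)

```text
clock: 23.48
eef_pos: [0.6068, -0.2217, 0.1109]
orientation: [[0.083, 0.997, 0.001], [0.997, -0.083, -0.001], [-0.0, 0.001, -1.0]]
force: [-2.8, 0.8, 4.4]
opening: 0.148
grasp_force: 60.0
```

Request:
play_rows(
  moves=[
    [[0, 0, 0], 0, 0.04],
    [[0, 0, 0], 0, 0.04],
    [[0, 0, 0.06], 0, 0.04],
    [[0, 0.02, 0.12], 0, 0.045],
    [[0.086, 0.259, 0.14], 0, 0.045],
    [[0.086, 0.259, 0.14], 0, 0.045],
    [[0.086, 0.259, 0.14], 0, 0.045],
    [[0.086, 0.259, 0.14], 0, 0.045],
    [[0.086, 0.259, 0.14], 0, 0.045],
    [[0.086, 0.259, 0.14], 0, 0.045],
  ],
)

```text
clock: 24.72
eef_pos: [0.6927, 0.0379, 0.2493]
orientation: [[0.081, 0.997, 0.0], [0.997, -0.081, -0.0], [-0.0, 0.0, -1.0]]
force: [-0.4, -0.9, -0.4]
opening: 0.525
grasp_force: 0.0
```

Run:
```python
from h import *
s=observe();print(s['eef_pos'],s['orientation'][:,1])
for c in('wrist','scene'):
  save(c,c+'5.png')
  print([(round(r['conf'],2),r['point']) for r in spot_point(c,'capstan0')])
```

```text
[0.69268268 0.03794614 0.24926271] [ 9.96679499e-01 -8.14239569e-02  3.39576246e-04]
[(0.71, [0.7667, -0.0029, -0.0027]), (0.7, [0.6614, 0.1169, -0.0017]), (0.69, [0.7394, 0.1121, -0.0012]), (0.68, [0.7731, -0.0768, -0.0011])]
[(0.97, [0.7378, 0.1126, 0.001]), (0.91, [0.7739, -0.0794, -0.0006]), (0.88, [0.6653, 0.1157, 0.0002]), (0.77, [0.6929, 0.0401, 0.0007]), (0.71, [0.6098, -0.2682, 0.0087]), (0.59, [0.7639, -0.0017, -0.0004]), (0.51, [0.6059, -0.2184, 0.0059])]
```

View pics/wrist5.png

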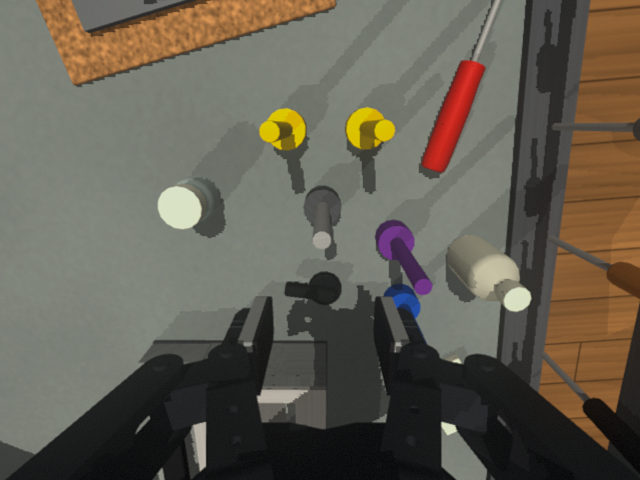

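The fourth steel capstan is at (322,205), in line with the jaws. Its neighbours are clear of the jaws: yellow (283,130) and (370,130), purple (397,240).

Request:
play_rows(
  moves=[
    [[0, 0, -0.06], 0, 0.045],
    [[0, 0, -0.12], 0, 0.045],
    [[0, 0, -0.145], 0, 0.045],
    [[0, 0, -0.145], 0, 0.045],
    [[0, 0, -0.145], 0, 0.0],
    [[0, 0, -0.145], 0, 0.0],
    [[0, 0, -0.145], 0, 0.0],
    [[0, 0, -0.145], 0, 0.0],
  ],
)

```text
clock: 25.92
eef_pos: [0.6938, 0.0373, 0.1063]
orientation: [[0.083, 0.997, 0.003], [0.997, -0.083, -0.0], [0.0, 0.003, -1.0]]
force: [-1.7, -0.4, 6.5]
opening: 0.147
grasp_force: 58.8
```

Request:
play_rows(
  moves=[
    [[0, 0, 0.06], 0, 0],
    [[0, 0, 0.12], 0, 0],
    [[0, 0, 0.16], 0, 0],
    [[-0.082, -0.209, 0.16], 0, 0],
    [[-0.082, -0.209, 0.16], 0, 0],
    [[-0.082, -0.209, 0.16], 0, 0],
    [[-0.082, -0.209, 0.16], 0, 0],
    [[-0.082, -0.209, 0.14], 0, 0],
    [[-0.082, -0.209, 0.105], 0, 0],
    [[-0.082, -0.209, 0.105], 0, 0],
  ],
)

```text
clock: 27.18
eef_pos: [0.6074, -0.171, 0.2064]
orientation: [[0.083, 0.997, -0.008], [0.997, -0.083, 0.002], [0.001, -0.008, -1.0]]
force: [-0.1, 0.2, -2.1]
opening: 0.15
grasp_force: 59.1
```

Run:
```python
from h import *
s=observe();print(s['eef_pos'],s['orientation'][:,2],s['opening'])
save('wrist','w6.png')
print([(round(r['conf'],2),r['point']) for r in spot_point('wrist','capstan0')])
print([(round(r['conf'],2),r['point']) for r in spot_point('wrist','bay0')])
```

```text
[ 0.60737412 -0.1709845   0.20635706] [-0.00788882  0.00167948 -0.99996747] 0.14965796768028894
[(0.86, [0.7723, -0.0789, 0.0004]), (0.85, [0.6063, -0.1692, 0.1003])]
[(0.81, [0.6083, -0.1684, 0.0055])]
```

View pics/w6.png

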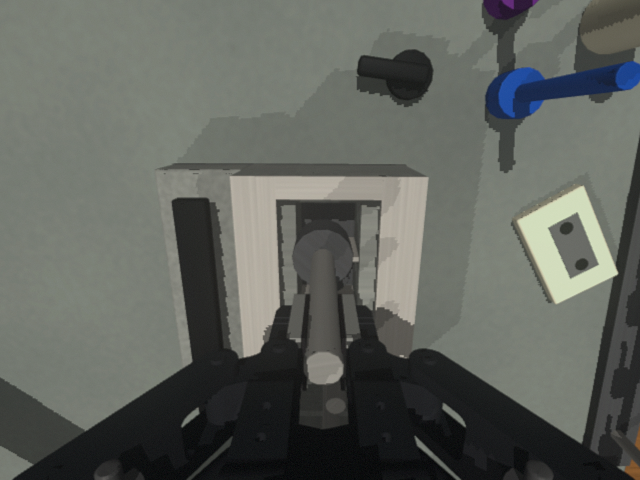

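The shaft hangs centred over the last bay, with its foot at (323,255). Lowering it.

Request:
play_rows(
  moves=[
    [[0, 0.0, -0.01], 0, 0],
    [[0, 0.0, -0.015], 0, 0],
    [[0, 0.0, -0.05], 0, 0],
    [[0, 0.0, -0.08], 0, 0],
    [[0, 0.0, -0.092], 0, 0],
    [[0, 0.0, -0.097], 0, 0],
    [[0, 0.0, -0.099], 0, 0],
    [[0, 0.0, -0.099], 0, 0],
  ],
)

```text
clock: 28.32
eef_pos: [0.6106, -0.1716, 0.1123]
orientation: [[0.083, 0.997, 0.0], [0.997, -0.083, -0.001], [-0.001, 0.0, -1.0]]
force: [-3.7, 0.8, 4.6]
opening: 0.143
grasp_force: 60.3
```

Request:
play_rows(
  moves=[
    [[0, 0, 0], 0, 0.04],
    [[0, 0, 0], 0, 0.04],
    [[0, 0, 0.06], 0, 0.04],
    [[0, 0.0, 0.12], 0, 0.04],
    [[-0.11, -0.065, 0.1], 0, 0.0],
    [[-0.11, -0.065, 0.05], 0, 0.0],
    [[-0.11, -0.065, 0.02], 0, 0.0],
    [[-0.11, -0.065, 0.0], 0, 0.0],
    [[-0.11, -0.065, 0.0], 0, 0.0],
  ],
)

```text
clock: 29.45
eef_pos: [0.4999, -0.2365, 0.1091]
orientation: [[0.083, 0.997, -0.002], [0.997, -0.083, 0.001], [0.001, -0.002, -1.0]]
force: [1.2, -0.0, 0.2]
opening: -0.0
grasp_force: 0.0
```

Run:
```python
from h import *
s=observe();print(s['eef_pos'],s['orientation'][:,2],s['opening'],s['force'])
for c in('wrist','scene','top'):
  save(c,c+'7.png')
  print(c,[(n,round(r['conf'],2),r['point']) for n in('capstan0','cover','bar_mid','jar','lever_knob') for r in spot_point(c,n)])
```

```text
[ 0.49988403 -0.23648575  0.10913968] [-2.12595481e-03  9.29065125e-04 -9.99997309e-01] -7.016966481863101e-05 [ 1.23155063 -0.01220637  0.23626258]
wrist [('capstan0', 0.95, [0.6108, -0.169, 0.0054]), ('capstan0', 0.79, [0.6049, -0.2703, 0.0059]), ('capstan0', 0.63, [0.6066, -0.2182, 0.0056]), ('cover', 0.74, [0.5669, -0.2416, 0.0016]), ('bar_mid', 0.93, [0.4961, -0.2372, 0.0736])]
scene [('capstan0', 0.88, [0.7364, 0.1104, 0.0008]), ('capstan0', 0.82, [0.7647, -0.004, -0.0026]), ('capstan0', 0.79, [0.6637, 0.1138, 0.0007]), ('capstan0', 0.71, [0.599, -0.3179, 0.0043]), ('capstan0', 0.6, [0.6093, -0.1719, 0.0058]), ('capstan0', 0.59, [0.6062, -0.2721, 0.0057]), ('capstan0', 0.58, [0.7711, -0.0779, -0.0047]), ('capstan0', 0.5, [0.608, -0.2177, 0.0065]), ('capstan0', 0.31, [0.597, -0.2679, 0.0028]), ('cover', 0.62, [0.5831, 0.2577, 0.0035]), ('bar_mid', 0.96, [0.5012, -0.2371, 0.0703]), ('jar', 0.88, [0.5622, 0.0572, -0.0031]), ('lever_knob', 0.76, [0.6866, -0.0584, -0.0008])]
top [('capstan0', 0.9, [0.6029, -0.2685, 0.0057]), ('capstan0', 0.87, [0.7708, -0.0799, -0.0007]), ('capstan0', 0.86, [0.6074, -0.226, 0.0035]), ('capstan0', 0.83, [0.5984, -0.318, 0.0064]), ('capstan0', 0.83, [0.7648, -0.0057, -0.001]), ('capstan0', 0.67, [0.6118, -0.1746, 0.0024]), ('capstan0', 0.66, [0.6599, 0.1176, 0.0001]), ('capstan0', 0.55, [0.7382, 0.1122, 0.0017]), ('capstan0', 0.4, [0.5695, -0.2404, -0.0039]), ('capstan0', 0.22, [0.5986, -0.3163, 0.006]), ('cover', 0.75, [0.5834, 0.2576, 0.0018]), ('bar_mid', 0.88, [0.4964, -0.2357, 0.0708]), ('jar', 0.86, [0.5664, 0.0631, 0.0039]), ('lever_knob', 0.63, [0.6889, -0.0568, -0.0008])]
```

View pics/scene7.png

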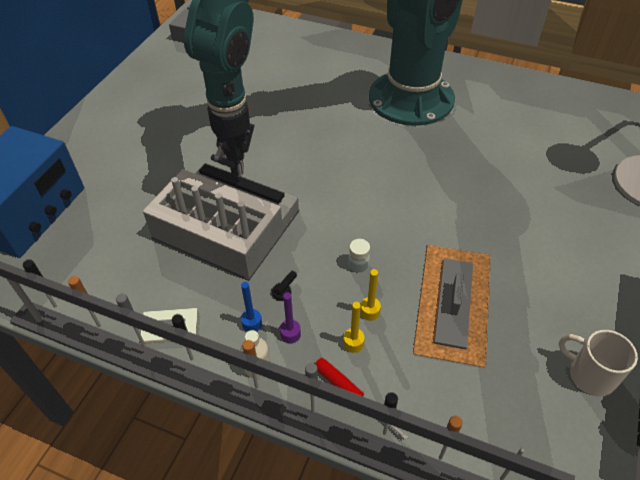

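View pics/wrist7.png

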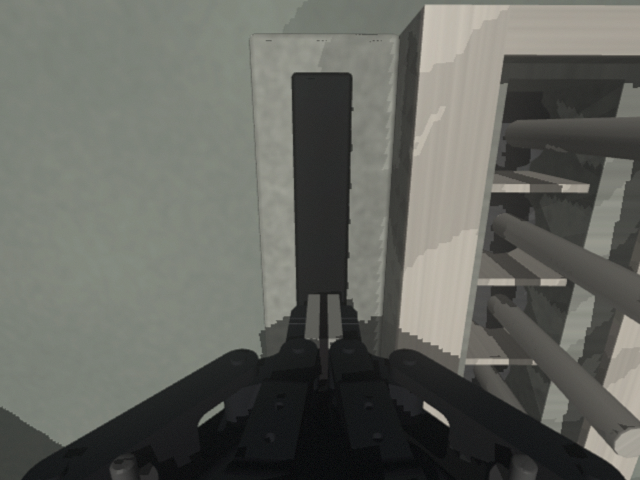

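Four shafts stand in the bays, the cover lies square on the mat, and the closed jaws are centred over the bar. Pressing in steps.

Request:
play_rows(
  moves=[
    [[0, 0, -0.015], 0, 0],
    [[0, 0, -0.02], 0, 0],
    [[0, 0, -0.024], 0, 0],
    [[0, 0, -0.028], 0, 0],
    [[0, 0, -0.028], 0, 0],
  ],
)

```text
clock: 30.98
eef_pos: [0.4998, -0.2363, 0.0823]
orientation: [[0.083, 0.997, -0.002], [0.997, -0.083, 0.0], [0.0, -0.002, -1.0]]
force: [-2.2, 0.9, 7.3]
opening: -0.001
grasp_force: 3.3
```

Request:
play_rows(
  moves=[
    [[0, 0, -0.002], 0, 0],
    [[0, 0, -0.004], 0, 0],
    [[0, 0, -0.0055], 0, 0],
    [[0, 0, -0.0055], 0, 0],
  ],
)

```text
clock: 31.48
eef_pos: [0.4998, -0.2363, 0.0788]
orientation: [[0.083, 0.997, -0.002], [0.997, -0.083, -0.0], [-0.001, -0.002, -1.0]]
force: [-5.8, 2.2, 21.1]
opening: -0.002
grasp_force: 10.4
```

Request:
play_rows(
  moves=[
    [[0, 0, 0], 0, 0],
    [[0, 0, 0], 0, 0],
    [[0, 0, 0], 0, 0],
    [[0, 0, 0], 0, 0],
    [[0, 0, 0], 0, 0],
    [[0, 0, 0.005], 0, 0],
    [[0, 0, 0.015], 0, 0],
    [[0, 0, 0.05], 0, 0],
    [[0, 0, 0.1], 0, 0],
    [[-0.02, 0, 0.15], 0, 0],
  ],
)

```text
clock: 32.72
eef_pos: [0.4824, -0.2365, 0.2285]
orientation: [[0.082, 0.997, 0.003], [0.997, -0.082, -0.0], [-0.0, 0.003, -1.0]]
force: [0.0, -0.4, -0.0]
opening: 0.003
grasp_force: 0.0
```

Run:
```python
from h import *
save('wrist','w8.png')
s=observe();print(s['eef_pos'],s['force'])
for c in('scene','top'):
  grab_frame(c)
  print(c,[(n,round(r['conf'],2),r['point']) for n in('capstan0','cover','bar_mid') for r in spot_point(c,n) if r['conf']>.4])
```

```text
[ 0.48124244 -0.23801632  0.23404058] [-1.75681976  0.15605541  2.77952625]
scene [('capstan0', 0.96, [0.6669, 0.1154, -0.0003]), ('capstan0', 0.95, [0.7368, 0.1124, 0.0025]), ('capstan0', 0.84, [0.7694, -0.0798, -0.0022]), ('capstan0', 0.83, [0.6053, -0.271, 0.0045]), ('capstan0', 0.78, [0.6044, -0.2172, 0.0056]), ('capstan0', 0.75, [0.5989, -0.3199, 0.0026]), ('capstan0', 0.64, [0.6114, -0.1709, 0.0021]), ('capstan0', 0.6, [0.7631, -0.0011, -0.004]), ('capstan0', 0.57, [0.5999, -0.271, 0.0054]), ('cover', 0.96, [0.5828, 0.2582, 0.0051]), ('bar_mid', 0.7, [0.4997, -0.2355, 0.0691])]
top [('capstan0', 0.92, [0.7414, 0.1098, 0.0015]), ('capstan0', 0.89, [0.659, 0.1166, -0.0028]), ('capstan0', 0.68, [0.5958, -0.3194, 0.0076]), ('capstan0', 0.63, [0.7641, -0.0056, -0.0003]), ('capstan0', 0.61, [0.6108, -0.1757, 0.0025]), ('capstan0', 0.59, [0.7694, -0.0785, -0.0033]), ('capstan0', 0.57, [0.6038, -0.272, 0.0091]), ('capstan0', 0.54, [0.6068, -0.2219, 0.0044]), ('cover', 0.92, [0.5796, 0.2585, 0.0067]), ('bar_mid', 0.72, [0.5978, -0.3199, 0.0053]), ('bar_mid', 0.67, [0.4976, -0.238, 0.0701])]
```

View pics/w8.png

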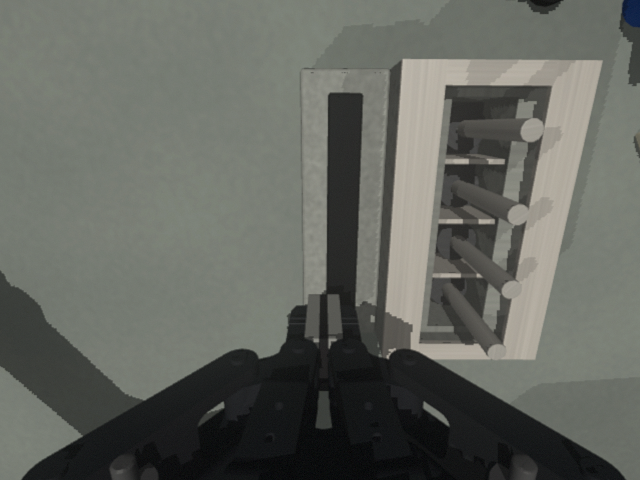

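The four shafts are upright in the bays, with tops at (531,130), (516,214), (511,288) and (496,351). The bar at (345,190) is up, the cover is on the mat, and the tool is clear.

```bash
python3 -c "
from cell import *
print(close_job())"
```

```text
the job is handed in; nothing more can be done
None
```

The job is handed in, though no verdict came back: the last pictures show the cover flat on the mat, four shafts upright in their bays and the start bar up again after a press to its stop of about a second, with the jar and lever unmoved when last measured just before that press.

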